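# Clamp a phone logic board in the sliding-jaw holder

## Task

Get the phone's blue logic board ready for rework: lift it off the red mat, lay it shielded side up on the pad of the board holder, gently slide the jaw up until the board sits snug in the grooves of both jaws, and lock the jaw by turning its red wing knob clockwise until it is tight. Leave the other things on the bench where they are.

Things in the scene. Friction and masses are not known exactly. Their poses are not given: they have to be found in the camera images.
- board: The phone logic board to clamp: a flat dark blue block 96 mm (its x) by 44 mm (its y) by 5 mm thick, gold seam round its edge; steel shield cans and chips, set in from the edges, stand 1.5 mm above its top. About 40 g. Origin at the centre of its underside, z up. It lies flat on the mat, cans up. Either end may face either jaw.
- holder: Board holder, fixed to the bench: dark base plate 250 mm (its x, the slide direction) by 100 mm, 12 mm high; two 8 mm steel guide rods along x at y = +-37 mm, tops at z = 25 mm. Origin at the centre of its underside. Aluminium fixed jaw at the +x end, sliding jaw with the red knob on the -x side, dark grey pad between them.
- pad_centre (a point): Centre of the top of the holder's heat-proof pad, at x = 37, y = 0, z = 28 mm in the holder; axes as the holder's. The pad is 80 mm (x) by 30 mm (y). The board lies on it lengthwise along x, overhanging all round. Clamped, the board's underside centre is at this point; up to 12 mm off in y does not matter.
- fixed_face (a point): Middle of the bottom of the fixed jaw's groove, at x = 85, y = 0, z = 31 mm in the holder. The jaw is 90 mm wide, 41 mm high. The groove is open from z = 26.7 to 35 mm; lips above and below it reach 4 mm out (to x = 81). The board cannot be lowered into a groove past the lip: lay it clear of both lips and let the sliding jaw push it home along the pad.
- jaw_face (a point): Middle of the bottom of the sliding jaw's groove, z = 31 mm, at holder x = -5 mm minus joint jaw; moves with the jaw. Axes as the holder's. Aluminium block 38 mm long behind this face, 90 mm wide, top at z = 41 mm, with the same groove and 4 mm lips as the fixed jaw, facing it.
- jaw (a joint): Position of the sliding jaw, m: the gap between the two groove bottoms is 90 mm + this value. Grows as it opens (towards holder -x); range 0 to 0.066. Starts open, 0.032 to 0.060. With the board snug in both grooves it reads about 0.006. Knob loose: slides against about 1.5 N of friction. Knob tight: locked, holds about 40 N.
- knob (a joint): Angle of the red wing knob on the sliding jaw, rad, about the vertical; grows clockwise seen from above (tightening). At 0 (loose stop) the bar lies along the slide. Starts loose, 0 to 0.5, turning against 0.08 N m of friction. Its clamp bites at about 1.0, then it turns harder, to 0.12 N m at 1.5; tight from 1.3 on, best about 1.5, the bar nearly crosswise; hard stop 1.6. Stays where it is left.
- knob_grip (a point): Centre of the knob's wing bar, on the knob's axis, 58 mm above the bench, 19 mm behind (holder -x) the sliding jaw's groove bottom. x axis along the bar. Bar 40 mm long, 12 mm thick, from z = 49 to 67 mm, above an 18 mm round neck on the jaw's flat top (z = 41 mm). Grip it across its 12 mm; the jaw can be slid by it.
- mat: Red silicone mat, 270 x 250 x 3 mm, fixed to the bench; origin at the centre of its underside. The board lies on it.
- tweezers: Steel tweezers lying on the mat, about 140 mm long, 14 mm wide and 6 mm high. Bystander: leave in place.
- flux: Small white flux jar with black lid on the mat, 37 mm across, 24 mm high. Bystander: leave in place.
- scrap: Small green scrap circuit board on the mat, 40 x 26 x 4 mm. Bystander: not the board to clamp; leave in place.
- marker: White marker with blue cap lying on the bench, 137 mm long, 12 mm thick. Bystander: leave in place.
- squeeze_bottle: White squeeze bottle with a thin nozzle, 44 mm across, 108 mm high. Bystander: leave in place.
- phone: Black phone lying face up, 143 x 70 x 8 mm. Bystander: leave in place.
There are look-alikes about, which are no part of the job. Of the things that look like the board, take the one that is farthest from the robot's base at the start.

How it is judged:
By the outcome, as a careful person would: the job done as asked, in the order asked, and still so for the second after the job is handed in, with the robot touching nothing.
It also fails if it takes over 51 s, if anything falls off the work surface, if the arm or the gripper's body presses on something with over 40 N, if the wrist force passes 120 N, or if a joint passes its speed limit or range.

## Robot

A 7-joint arm with a two-finger parallel gripper is mounted at the origin on the work surface. World frame = base frame: x ahead of the robot, y to its left, z up, the work surface at z = 0. Lengths are in m, angles in rad, forces in N, time in s.
With the tool pointing down it reaches from about 0.425 to 0.825 m from the base axis. Payload 3.6 kg.
Tool frame: the origin (TCP) lies where the fingers leave the gripper's body, on its centre line; the fingertips stand 73 mm ahead of it and the grasp point (between the pads) lies 54 mm ahead of it; z points along the fingers, y is the line along which they close (so a half turn about z gives the same grasp; the last joint's range is limited). The gripper opens to 85 mm and grips with 20 to 120 N. Pads are 22 mm wide; open, the fingers measure 114 mm over their backs; the gripper's body (76 mm by 85 mm) begins 54 mm behind the grasp point. The pads swing forward as they close: fully open they stand 13 mm farther back than shut.
Start: joints at [1.284, 0.615, -0.013, 1.423, 0.008, 1.103, -0.04], TCP at [0.168, -0.628, 0.304] pointing down, gripper open.
Joint ranges: [-3.12, 3.12], [-0.3, 2.06], [-1.34, 1.32], [0.26, 2.42], [-1.36, 4.5], [0.01, 1.98], [-2.84, 2.84]. Speed limits (rad/s): [2.79, 2.79, 3.14, 3.14, 3.14, 3.14, 3.14].

## Interface

Orientations are given as a unit quaternion [x, y, z, w].
In Python, from station import arm, snapshot, camera_info, ticket gives the robot as it stands. Calls block until the motion is done:
- arm.movep(position, orientation): joint-space move of the TCP to a pose.
- arm.line_to(position, velocity=0.15, ori=None): straight line of the TCP; ori=None keeps the orientation; velocity is the mean speed in m/s.
- arm.move_j(angles): joint-space move.
- arm.move_gripper(opening, effort=None): opening from 0.0 (shut) to 1.0 (fully open); effort is the grip in N (None keeps the last); returns when the fingers have stopped.
- arm.pause(seconds).
- arm.ik(position, orientation): joint angles nearest the present ones, or None.
- snapshot(name): name is "scene" or "top" or "wrist"; returns the picture (400x640x3 uint8, blue, green, red); there is no depth.
- camera_info(name): a dict with "fx", "fy", "cx", "cy" (pixels), "dist_coeffs" ([k1, k2, p1, p2, k3] as OpenCV has them; the pictures are not rectified), "R" (3x3) and "t" (3): a world point X has camera coordinates R X + t; the wrist camera has in their place "T_tool_cam" (4x4, takes a point from camera to tool coordinates, whose origin is the TCP and whose axes are the flange's). Camera axes: x right, y down, z forward; pixel columns grow to the right and rows downward; lengths in m; the calibration is good to about 2 mm. A picture is of the moment at which its call begins: read the wrist's pose just before it. camera_info takes no time and is no camera call.
A pose or a line that the arm cannot do raises arm.MotionError and nothing moves.
- ticket.finish_job(): hands the job in; it is judged then, once.
Readings, each from a call of its own:
- arm.read_time(): time.
- arm.read_joint_positions(): joint angles.
- arm.read_dq(): joint speeds.
- arm.read_effort(): joint torques, N m.
- arm.read_tool_pos(): TCP position.
- arm.read_eef_rot(): TCP orientation.
- arm.read_ft_force(): force on the tool from outside, world axes, zero at the start.
- arm.read_wrist_torque(): the same for the moment, N m.
- arm.read_opening(): opening from 0.0 (shut) to 1.0 (fully open).
- arm.read_finger_force(): force on a finger pad.
Only numpy, scipy, OpenCV 4.12 (cv2) and the standard library are available. Lean on these libraries where they do the work, as an engineer would, in place of code of your own. Each camera call takes 0.05 s, during which the arm holds its last target. There are 200 camera calls.

## Working session

There is one attempt and no reset: what is moved stays moved. The work goes in short steps, each a Python script; the robot and the scene stay as the last script left them, time stands still between calls to the robot, and variables do not carry over. Pictures are saved under pics/ and viewed, at most 11 in all, crops included, and the job is handed in when it is done.

```bash
ls; mkdir -p pics; python3 - <<'E'
from station import *
import cv2, numpy as np
for n in("scene","top"):
    im=snapshot(n); cv2.imwrite(f"pics/{n}0.png",im)
    c=camera_info(n); print(n,{k:np.round(v,4).tolist() for k,v in c.items() if not isinstance(v,str)})
print(camera_info("wrist"))
print(arm.read_time(),arm.read_tool_pos(),arm.read_eef_rot())
E
```

```text
pics
scene {'fx': 403.2127, 'fy': 403.2127, 'cx': 320.0237, 'cy': 205.792, 'dist_coeffs': [-0.0967, 0.0, 0.0, 0.0, 0.0], 'R': [[-0.7051, 0.7091, -0.0069], [0.3689, 0.3584, -0.8576], [-0.6056, -0.6073, -0.5143]], 't': [0.3619, -0.1118, 1.2544]}
top {'fx': 470.3952, 'fy': 470.3952, 'cx': 321.2038, 'cy': 202.8289, 'dist_coeffs': [-0.0502, 0.0, 0.0, 0.0, 0.0], 'R': [[0.0188, -0.9998, -0.0039], [-0.9788, -0.0176, -0.204], [0.2039, 0.0076, -0.979]], 't': [0.0117, 0.5236, 0.9651]}
{'fx': 325.15905090225976, 'fy': 325.15905090225976, 'cx': 319.7209574112264, 'cy': 204.86147095792603, 'dist_coeffs': array([-0.02093395,  0.        ,  0.        ,  0.        ,  0.        ]), 'T_tool_cam': array([[ 7.85846968e-04, -9.55113627e-01, -2.96238657e-01,
         7.53142778e-02],
       [ 9.99999475e-01,  9.45200391e-04, -3.94706145e-04,
        -1.18144258e-03],
       [ 6.56994112e-04, -2.96238191e-01,  9.55113869e-01,
        -6.93573635e-02],
       [ 0.00000000e+00,  0.00000000e+00,  0.00000000e+00,
         1.00000000e+00]])}
0.1 [ 0.16745812 -0.62751769  0.3028329 ] [ 9.91507018e-01  1.30047874e-01 -1.74424829e-04 -1.16355067e-03]
```

View pics/top0.png

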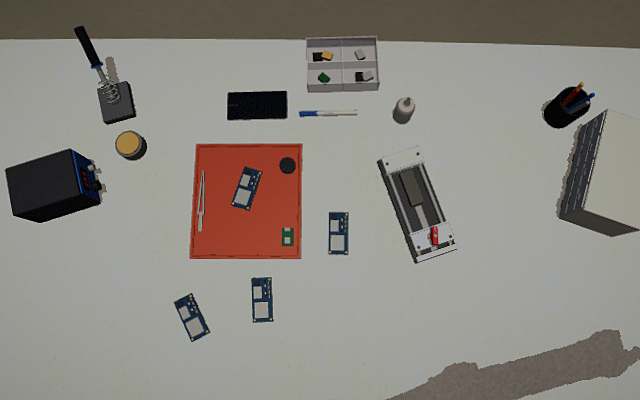

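View pics/scene0.png

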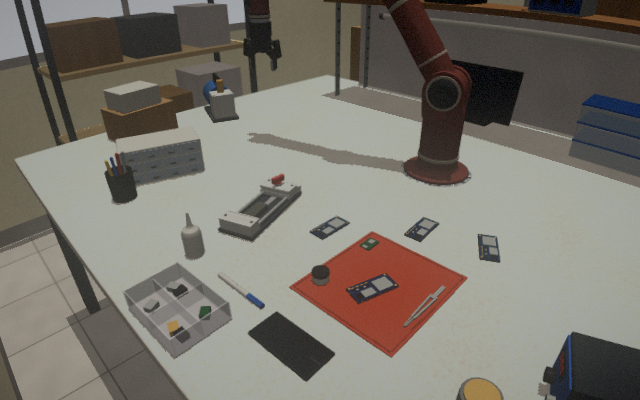

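Top view: candidate boards at (247,188) on the mat, (339,233), (262,300) and (192,317) on the bench. The small green scrap at (287,237) isn't one. The one on the mat is farthest from the base, which lies below the picture. The holder runs from about (403,157) at the fixed jaw to (435,240) at the sliding jaw, with its red knob.

```bash
cat > h.py <<'E'
from station import arm,snapshot,camera_info,ticket
import cv2, numpy as np
from scipy.spatial.transform import Rotation as Ro
def cam(n,pose=None):
    c=camera_info(n); K=np.array([[c["fx"],0,c["cx"]],[0,c["fy"],c["cy"]],[0,0,1]]); D=np.array(c["dist_coeffs"],float)
    if n=="wrist":
        T=np.eye(4); T[:3,:3]=Ro.from_quat(pose[1]).as_matrix(); T[:3,3]=pose[0]
        Tw=T@np.array(c["T_tool_cam"]); return K,D,Tw[:3,:3],Tw[:3,3]
    R=np.array(c["R"]); return K,D,R.T,-R.T@np.array(c["t"])
def pose(): return np.array(arm.read_tool_pos()),np.array(arm.read_eef_rot())
def toplane(C,px,z):
    K,D,R,o=C; p=cv2.undistortPoints(np.float64(px).reshape(-1,1,2),K,D).reshape(-1,2)
    d=np.c_[p,np.ones(len(p))]@R.T
    return (o+d*((z-o[2])/d[:,2])[:,None])[:,:2]
def proj(C,X):
    K,D,R,o=C; r,_=cv2.Rodrigues(R.T); return cv2.projectPoints(np.float64(X).reshape(-1,1,3),r,-R.T@o,K,D)[0].reshape(-1,2)
def rect(C,mask,z):
    "largest blob -> centre, long-axis angle, (long,short) on plane z"
    cs,_=cv2.findContours(mask.astype(np.uint8),cv2.RETR_EXTERNAL,cv2.CHAIN_APPROX_NONE)
    c=max(cs,key=cv2.contourArea); P=toplane(C,c.reshape(-1,2),z)
    (cx,cy),_,_=r=cv2.minAreaRect(np.float32(P*1000)); b=cv2.boxPoints(r)
    e=[b[1]-b[0],b[2]-b[1]]; l=max(e,key=np.linalg.norm); s=min(e,key=np.linalg.norm)
    return np.array([cx,cy])/1000,np.arctan2(l[1],l[0]),(np.linalg.norm(l),np.linalg.norm(s))
def down(yaw):
    "tool z down, tool y (closing line) along yaw"
    y=np.array([np.cos(yaw),np.sin(yaw),0]); z=np.array([0,0,-1.]); return Ro.from_matrix(np.c_[np.cross(y,z),y,z]).as_quat()
def red(im):
    b,g,r=[im[...,i].astype(int) for i in range(3)]; return (r>110)&(g<0.6*r)&(b<0.6*r)
def blue(im):
    b,g,r=[im[...,i].astype(int) for i in range(3)]; return (b>r+12)&(b<150)
E
python3 - <<'E'
from h import *
im=cv2.imread("pics/top0.png"); C=cam("top")
for nm,p,z in [("mat",(247,188),.008),("b2",(339,233),.005),("b3",(262,300),.005),("b4",(192,317),.005),("fix",(403,157),.041),("jaw",(435,240),.041)]:
    q=toplane(C,[p],z)[0]; print(nm,q.round(3),np.hypot(*q).round(3))
def box(m,x0,y0,x1,y1):
    o=np.zeros_like(m); o[y0:y1,x0:x1]=m[y0:y1,x0:x1]; return o
m=cv2.morphologyEx(box(blue(im)|(~red(im)),225,160,272,215).astype(np.uint8),cv2.MORPH_OPEN,np.ones((2,2)))
print("board",rect(C,m,.008))
print("knob",rect(C,box(red(im),420,220,450,250),.067))
a=cv2.resize(im[150:225,205:295],None,fx=4,fy=4,interpolation=cv2.INTER_CUBIC)
b=cv2.resize(im[140:270,370:465],None,fx=4,fy=4,interpolation=cv2.INTER_CUBIC)
o=np.zeros((520,745,3),np.uint8); o[:300,:360]=a; o[:,365:]=b; cv2.imwrite("pics/crop1.png",o)
E
```

```text
mat [0.564 0.192] 0.596
b2 [ 0.465 -0.02 ] 0.466
b3 [0.314 0.147] 0.347
b4 [0.274 0.299] 0.405
fix [ 0.634 -0.16 ] 0.654
jaw [ 0.448 -0.226] 0.502
board (array([0.56242969, 0.1907327 ]), np.float32(-0.2829659), (np.float32(96.62843), np.float32(45.344597)))
knob (array([ 0.45553699, -0.21947388]), np.float32(-0.028006414), (np.float32(38.362274), np.float32(10.632801)))
```

View pics/crop1.png

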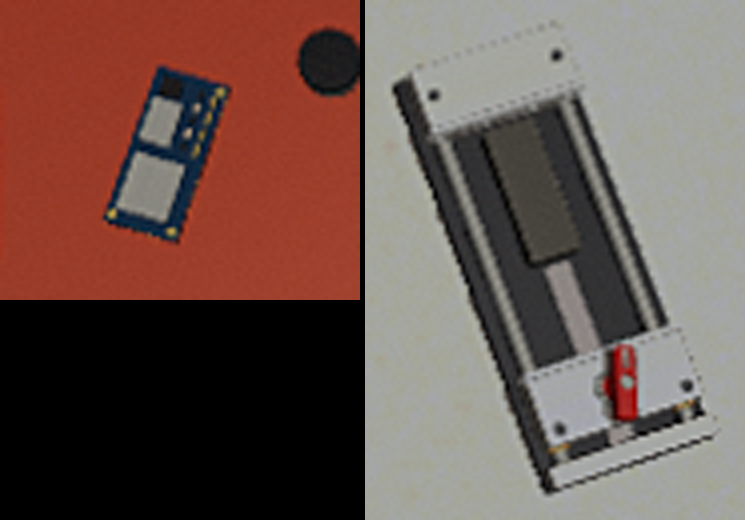

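The crop confirms the choice: a blue board, cans up, on the mat at crop (165,155). The holder's fixed jaw is at the top and its sliding jaw with the red knob at the bottom. Next: move the wrist over the holder, then over the board, taking a picture at each.

```bash
python3 - <<'E'
from h import *
def best(p,yaw):
    for k in (0,np.pi):
        q=arm.ik(p,down(yaw+k)); print(np.round(yaw+k,2),None if q is None else np.round(q,2))
    
best([.54,-.193,.27],.34+np.pi/2)
best([.562,.191,.08],-.283+np.pi/2)
best([.455,-.22,.119],-.03+np.pi/2)
best([.455,-.22,.119],-.03+np.pi/2-1.2)
y=.34+np.pi/2
qs=[(k,arm.ik([.54,-.193,.27],down(y+k))) for k in(0,np.pi)]
k,q=min([a for a in qs if a[1] is not None],key=lambda a:abs(a[1][6]))
arm.move_j(q); P=pose(); im=snapshot("wrist"); cv2.imwrite("pics/w1.png",im); np.savez("w1",p=P[0],q=P[1])
print(k,P,arm.read_time())
E
```

```text
1.91 [ 0.94  0.79 -1.15  1.68  0.77  1.2   1.51]
5.05 [ 0.39  0.53 -0.14  1.69  0.09  0.92 -1.01]
1.29 [-0.03  0.89 -0.57  1.77  0.71  0.7   0.3 ]
4.43 [-0.44  0.82  0.12  1.79 -0.18  0.55 -2.06]
1.54 [ 0.77  0.73 -0.56  2.01  0.69  0.59  1.28]
4.68 [ 0.4   0.67  0.02  2.02 -0.02  0.45 -1.17]
0.34 [ 0.64  0.69 -0.35  2.01  0.46  0.51  0.29]
3.48 [ 0.22  0.69  0.29  2.02 -0.4   0.48 -2.  ]
3.141592653589793 (array([ 0.53952307, -0.19474126,  0.2700026 ]), array([ 9.85817554e-01,  1.67819614e-01, -2.25022784e-04,  5.25753237e-04])) 2.2083
```

View pics/w1.png

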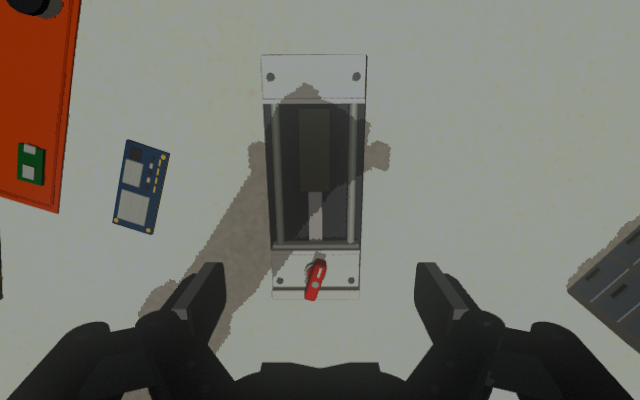

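The wrist view shows the holder lengthwise. The fixed jaw's holes are at (271,76) and (356,76), with its lip edge near row 100. The sliding jaw's holes are at (280,281) and (351,281), with its lip edge near row 249. The red knob is at (316,280). The hole pairs give the holder's axis and the lip edges give x.

```bash
cat > meas.py <<'E'
from h import *
d=np.load("w1.npz"); C=cam("wrist",(d["p"],d["q"])); im=cv2.imread("pics/w1.png"); g=cv2.cvtColor(im,cv2.COLOR_BGR2GRAY)
def hole(x,y):
    w=g[y-7:y+8,x-7:x+8].astype(float); m=np.clip(np.median(w)-25-w,0,None); yy,xx=np.mgrid[-7:8,-7:8]
    return x+(m*xx).sum()/m.sum(),y+(m*yy).sum()/m.sum()
H=toplane(C,[hole(271,76),hole(356,76),hole(280,281),hole(351,281)],.041)
fm,sm=H[:2].mean(0),H[2:].mean(0); u=(fm-sm)/np.linalg.norm(fm-sm); yaw=np.arctan2(u[1],u[0])
print("yaw",yaw,"fixed pair normal",np.arctan2(*(H[0]-H[1])[::-1])-np.pi/2,"slide",np.arctan2(*(H[2]-H[3])[::-1])-np.pi/2,"sep",np.linalg.norm(H[0]-H[1]),np.linalg.norm(H[2]-H[3]))
def edge(c,r0,r1):
    col=g[r0:r1,c-3:c+4].mean(1).astype(float); gd=np.abs(np.diff(col)); i=gd.argmax(); print("edge col",c,"row",r0+i+.5,"grad",gd[max(0,i-3):i+4].round()); return c,r0+i+.5
ef=toplane(C,[edge(c,90,112) for c in(290,300,335,345)],.041)
es=toplane(C,[edge(c,236,262) for c in(290,300,335,345)],.041)
xf=np.mean((ef-fm)@u); xs=np.mean((es-fm)@u)
n=np.array([-u[1],u[0]])
O=fm+u*(xf-.081); jaw=-.001-(xs-xf+.081)
print("lip gap",xf-xs,"jaw",jaw,"origin",O)
m=np.zeros(g.shape,bool); m[250:305,295:335]=red(im)[250:305,295:335]
k,ky,kd=rect(C,m,.067)
kk=np.array([(k-O)@u,(k-O)@n]); ka=(yaw-ky+np.pi/2)%np.pi-np.pi/2
print("knob holder",kk,"expected x",-.024-jaw,"angle",ka,kd)
np.savez("hold",O=O,yaw=yaw,jaw=jaw,ka=ka)
E
python3 meas.py
```

```text
yaw 0.3440779184628219 fixed pair normal 0.34236276435917 slide 0.33139668991534266 sep 0.07379672285122535 0.07460154128897029
edge col 290 row 103.5 grad [ 1.  0. 15. 37.  7.  0.  0.]
edge col 300 row 103.5 grad [ 1.  0. 17. 40.  2.  1.  2.]
edge col 335 row 103.5 grad [ 0.  3. 29. 61.  4.  0.  2.]
edge col 345 row 103.5 grad [ 0.  8. 32. 47.  1.  0.  1.]
edge col 290 row 250.5 grad [19. 14. 15. 21. 12.  2.  3.]
edge col 300 row 250.5 grad [19. 15. 33. 42. 12.  0. 14.]
edge col 335 row 249.5 grad [ 5. 18. 10. 50. 30.  6.  0.]
edge col 345 row 249.5 grad [ 5. 18.  9. 49. 29.  6.  5.]
lip gap 0.1406315994302498 jaw 0.0586315994302498 origin [ 0.53262824 -0.19059592]
knob holder [-0.08192457  0.00010531] expected x -0.08263159943024981 angle 0.3201991745907753 (np.float32(38.23313), np.float32(10.722112))
```

```bash
python3 - <<'E'
from h import *
print(pose()[0])
yb=-.283-np.pi/2
q=arm.ik([.562,.191,.20],down(yb)); arm.move_j(q); P=pose(); im=snapshot("wrist"); print(P[0],arm.read_time(),np.round(q,2))
cv2.imwrite("pics/w2.png",im); C=cam("wrist",P)
px=proj(C,[.562,.191,.008])[0]; print(px)
x,y=px.astype(int); m=~red(im); m2=np.zeros_like(m); a=110
m2[max(0,y-a):y+a,max(0,x-a):x+a]=m[max(0,y-a):y+a,max(0,x-a):x+a]
n,l,s,c=cv2.connectedComponentsWithStats(m2.astype(np.uint8)); print(rect(C,l==l[y,x],.008))
E
```

```text
[ 0.5395659  -0.19464015  0.27001294]
[0.56270111 0.18912167 0.20017095] 3.7083 [-0.38  0.64  0.02  1.71 -0.02  0.79 -2.2 ]
[318.68066477 199.0930376 ]
(array([0.56429718, 0.19665105]), np.float32(-0.28501585), (np.float32(96.46185), np.float32(44.50107)))
```

View pics/w2.png

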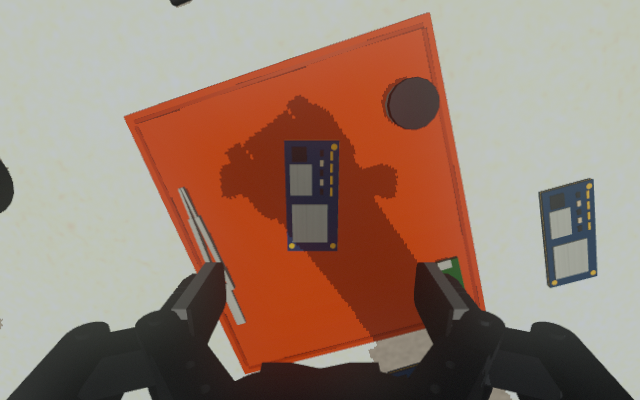

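The wrist view shows the board centred at (312,196) on the mat, about 7 px left of the finger midline. The tweezers are at (210,250) and the flux jar at (413,103), both clear of the fingers. Wrist and top estimates differ by about 6 mm, so I'll take a lower look with the fingers part closed before grasping.

```bash
cat >> h.py <<'E'
def go(p,ori,v=.15,off=np.zeros(3)): arm.line_to(list(np.array(p)+off),velocity=v,ori=list(ori))
def board(im,C,guess):
    x,y=proj(C,guess)[0].astype(int); m=~red(im); a=140
    w=np.zeros(m.shape,np.uint8); w[max(0,y-a):y+a,max(0,x-a):x+a]=m[max(0,y-a):y+a,max(0,x-a):x+a]
    w=cv2.morphologyEx(w,cv2.MORPH_OPEN,np.ones((3,3))); _,l=cv2.connectedComponents(w); return rect(C,l==l[y,x],guess[2])
E
python3 - <<'E'
from h import *
yb=-.284-np.pi/2; c=np.array([.5643,.1967])
arm.move_gripper(0.62,30); print(arm.read_time(),arm.read_opening())
go([*c,.15],down(yb),.2,np.array([-.0006,.0018,0])); P=pose(); im=snapshot("wrist"); print(P[0],arm.read_time(), np.round(arm.read_joint_positions(),3),np.round(arm.ik(list(P[0]),list(P[1])),3))
cv2.imwrite("pics/w3.png",im); C=cam("wrist",P); print(board(im,C,[*c,.008]))
print(arm.read_ft_force())
E
```

```text
4.1333 0.6189086622510676
[0.56345027 0.19848987 0.14961306] 4.5833 [-0.389  0.715  0.023  1.738 -0.023  0.688 -2.209] [-0.389  0.716  0.022  1.739 -0.023  0.689 -2.209]
(array([0.56489093, 0.19648891]), np.float32(-0.28382462), (np.float32(96.18069), np.float32(44.213833)))
[0.55052625 0.74095096 0.22411818]
```

View pics/w3.png

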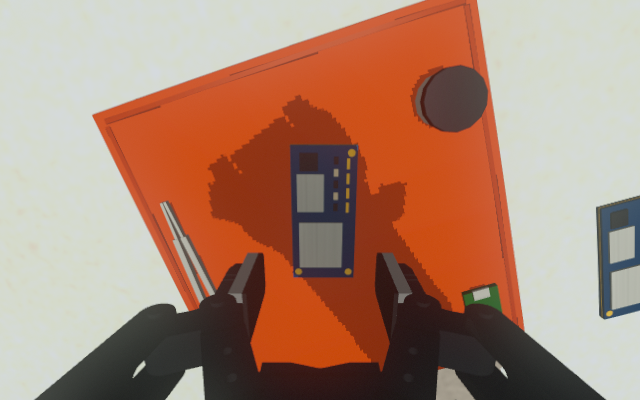

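The low view agrees: board at (0.5648, 0.1965), between the fingertips at (262,254) and (378,254). By the spacing of the tips they stand about 65 mm ahead of the TCP at this opening. I'll descend with a force check and grasp.

```bash
python3 - <<'E'
from h import *
yb=-.284-np.pi/2; c=np.array([.5648,.1965]); o=down(yb)
go([*c,.078],o,.12)
f0=np.array(arm.read_ft_force()); z=.078
while z>.0695:
    z-=.0015; go([*c,z],o,.03); f=np.array(arm.read_ft_force())-f0; print(round(z,4),f.round(2))
    if abs(f[2])>2.5: break
z+=.001 if abs(f[2])>2.5 else 0
go([*c,z],o,.05)
arm.move_gripper(.4,30); print(arm.read_opening(),arm.read_finger_force(),arm.read_ft_force(),arm.read_time(),pose()[0])
E
```

```text
0.0765 [ 0.2  -0.06  0.47]
0.075 [ 0.92 -0.11  0.17]
0.0735 [ 0.95 -0.01 -0.62]
0.072 [ 0.66 -0.05  1.73]
0.0705 [-1.77 -1.04 10.76]
0.4984455662640208 37.08908603468444 [-2.31939637 -1.03336991 13.62878453] 7.075 [0.5659851  0.19691698 0.07387941]
```

```bash
python3 - <<'E'
from h import *
d=np.load("hold.npz"); O,yaw=d["O"],float(d["yaw"]); u=np.array([np.cos(yaw),np.sin(yaw)])
p,_=pose(); go([p[0],p[1],.15],down(-.284-np.pi/2),.2)
print(arm.read_opening(),arm.read_finger_force(),arm.read_ft_force())
t=O+u*.025; o=down(yaw-np.pi/2)
arm.movep([*t,.16],list(o)); go([*t,.125],o,.1)
P=pose(); im=snapshot("wrist"); cv2.imwrite("pics/w4.png",im); print(P[0],arm.read_time(),arm.read_opening())
E
```

```text
0.49790462989813844 30.642122626304626 [ 1.48750279  0.67249278 -0.24169608]
[ 0.55640456 -0.18143544  0.12478306] 9.5833 0.5012883388771633
```

View pics/w4.png

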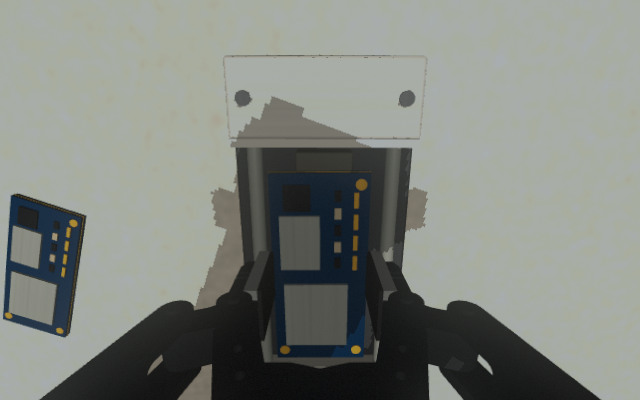

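The board is held level and square between the fingers (268–371, 173–357). It lies along the holder and clear of the fixed jaw's lip at row 147. Lowering onto the pad.

```bash
python3 - <<'E'
from h import *
d=np.load("hold.npz"); O,yaw=d["O"],float(d["yaw"]); u=np.array([np.cos(yaw),np.sin(yaw)])
t=O+u*.025; o=down(yaw-np.pi/2)
go([*t,.103],o,.1); f0=np.array(arm.read_ft_force()); z=.103
while z>.0945:
    z-=.001; go([*t,z],o,.03); f=np.array(arm.read_ft_force())-f0; print(round(z,4),f.round(2))
    if f[2]>2: break
arm.move_gripper(.60); print(arm.read_opening(),arm.read_ft_force(),arm.read_time(),pose()[0])
go([*t,.16],o,.2)
# look at whole holder
v=O-u*.03; go([*v,.22],o,.25); arm.pause(.05)
P=pose(); im=snapshot("wrist"); cv2.imwrite("pics/w5.png",im); np.savez("w5",p=P[0],q=P[1]); print(P[0],arm.read_time())
E
```

```text
0.102 [-0.48 -0.43 -0.57]
0.101 [-1.04 -0.67  0.38]
0.1 [-1.05 -1.4  -0.04]
0.099 [-0.2  -0.41  0.56]
0.098 [-2.09 -0.14  5.21]
0.597932831640361 [ 0.19443638 -0.30961419 -0.13058786] 11.45 [ 0.55614942 -0.182154    0.09786486]
[ 0.50472593 -0.19994069  0.21867376] 12.4833
```

View pics/w5.png

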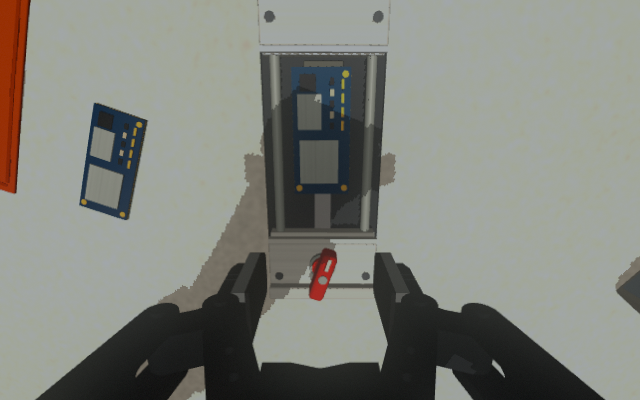

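The board lies straight on the pad, clear of both lips, spanning rows 68–192. The knob bar is at (323,273). Measuring the knob, then gripping it.

```bash
python3 - <<'E'
from h import *
d=np.load("hold.npz"); O,yaw=d["O"],float(d["yaw"]); u=np.array([np.cos(yaw),np.sin(yaw)]); n=np.array([-u[1],u[0]])
w=np.load("w5.npz"); C=cam("wrist",(w["p"],w["q"])); im=cv2.imread("pics/w5.png")
m=np.zeros(im.shape[:2],bool); m[240:310,300:345]=red(im)[240:310,300:345]
k,ky,kd=rect(C,m,.067); ky=(ky+np.pi/2)%np.pi-np.pi/2
print("knob",k,ky,kd,"holder",(k-O)@u,(k-O)@n)
b=np.zeros(im.shape[:2],bool); b[60:205,285:365]=blue(im)[60:205,285:365]
bc,by,bd=rect(C,cv2.morphologyEx(b.astype(np.uint8),cv2.MORPH_CLOSE,np.ones((9,9))),.033); print("board",(bc-O)@u,(bc-O)@n,(by-yaw+np.pi/2)%np.pi-np.pi/2,bd)
o=down(ky-np.pi/2); print(np.round(arm.ik([*k,.118],list(o)),2))
go([*k,.165],o,.2); arm.move_gripper(.4,60); go([*k,.119],o,.12)
f0=np.array(arm.read_ft_force())
arm.move_gripper(0,60); print(arm.read_opening(),arm.read_finger_force(),np.array(arm.read_ft_force())-f0,arm.read_wrist_torque(),arm.read_time(),pose()[0])
E
```

```text
knob [ 0.45571762 -0.21804305] 0.024484754 (np.float32(38.559776), np.float32(10.967948)) holder -0.08166135713057122 0.00010580137463291756
board 0.024720218030373393 0.0014118358497568744 0.005411744 (np.float32(95.70153), np.float32(44.281578))
[ 0.49  0.67 -0.13  2.02  0.18  0.46 -1.32]
0.11360635503119466 121.00237607723102 [ 0.87439242 -1.82784922 10.25417965] [-0.06840541  0.06304561 -0.02983289] 14.2 [ 0.4577748  -0.21914008  0.12154865]
```

```bash
python3 - <<'E'
from h import *
p,q=pose(); print(p,arm.read_finger_force(),arm.read_ft_force(),arm.read_time())
arm.move_gripper(.3); go([p[0],p[1],.127],q,.1); f0=np.array(arm.read_ft_force())
arm.move_gripper(0,45); print(pose()[0],arm.read_opening(),arm.read_finger_force(),np.array(arm.read_ft_force())-f0,arm.read_time())
E
```

```text
[ 0.4577748  -0.21914008  0.12154865] 121.00237607723102 [-0.22147771 -1.09157679 10.09435445] 14.2
[ 0.45780885 -0.2192635   0.12721704] 0.12563917779849124 47.162466645240784 [-1.47528173  0.49849389  3.19449071] 15.0167
```

```bash
python3 - <<'E'
from h import *
d=np.load("hold.npz"); yaw=float(d["yaw"]); u=np.array([np.cos(yaw),np.sin(yaw)]); n=np.array([-u[1],u[0]])
p,q=pose(); np.savez("k0",p=p,q=q)
F=lambda: np.array(arm.read_ft_force())
def to(s,v): go([*(p[:2]+u*s),p[2]],q,v)
def rep(s): f=F(); r=pose()[0]; print(round(s,4),"at",((r-p)[:2]@u).round(4),((r-p)[:2]@n).round(4),"F",(f[:2]@u).round(2),(f[:2]@n).round(2),f[2].round(2)); return f[:2]@u
f0=rep(0)
for s in(.015,.030,.034): to(s,.05); rep(s)
s=.034
while s<.058:
    s+=.001 if s>=.046 else .002
    to(s,.04)
    if rep(s)<-8: break
print(arm.read_time(),arm.read_opening())
im=snapshot("top"); cv2.imwrite("pics/t2.png",im)
cv2.imwrite("pics/t2c.png",cv2.resize(im[140:270,370:465],None,fx=4,fy=4,interpolation=cv2.INTER_CUBIC))
E
```

```text
0 at 0.0 0.0 F -0.64 0.42 3.41
0.015 at 0.0162 0.0 F 1.42 1.79 1.5
0.03 at 0.0309 0.0 F 1.67 -0.31 2.02
0.034 at 0.0341 -0.0 F 0.65 -0.48 2.63
0.036 at 0.0358 -0.0 F -1.9 -0.28 3.58
0.038 at 0.038 -0.0 F -0.8 0.03 3.17
0.04 at 0.0402 -0.0 F -1.16 0.6 2.76
0.042 at 0.0422 -0.0 F -0.64 -0.05 3.5
0.044 at 0.0442 -0.0 F -0.68 0.18 3.67
0.046 at 0.0462 -0.0 F -0.69 -0.57 3.06
0.047 at 0.047 -0.0 F -0.77 -0.48 3.99
0.048 at 0.0481 -0.0 F -1.98 0.24 4.64
0.049 at 0.0492 -0.0 F -1.15 -0.47 3.9
0.05 at 0.0502 -0.0 F -1.28 -0.0 4.21
0.051 at 0.0512 -0.0 F -0.67 -0.01 4.02
0.052 at 0.0521 -0.0 F -1.52 -0.0 3.01
0.053 at 0.0531 -0.0 F -1.31 -1.3 3.53
0.054 at 0.0534 -0.0001 F -3.29 0.07 4.44
0.055 at 0.0536 -0.0001 F -4.11 -0.05 6.52
0.056 at 0.0537 -0.0001 F -5.76 -0.29 8.11
0.057 at 0.0539 -0.0001 F -7.2 -0.11 9.06
0.058 at 0.054 -0.0001 F -8.19 0.48 10.5
20.6667 0.12312428229420043
```

View pics/t2c.png

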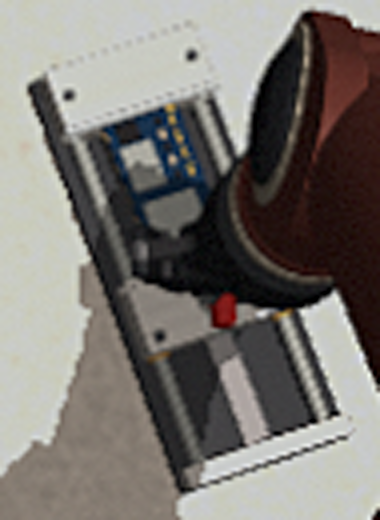

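The top view shows the sliding jaw pushed up and the board up against the fixed jaw. The force rose sharply at 53.5 mm of travel, against 52.6 mm expected, so the board is snug. Holding a light push while turning the knob clockwise to about 1.5.

```bash
python3 - <<'E'
from h import *
d=np.load("hold.npz"); yaw=float(d["yaw"]); u=np.array([np.cos(yaw),np.sin(yaw)])
k=np.load("k0.npz"); p,q0=k["p"],k["q"]
go([*(p[:2]+u*.0555),p[2]],q0,.03)
J=np.array(arm.ik([*(p[:2]+u*.0555),p[2]],list(q0)))
def ky():
    y=Ro.from_quat(arm.read_eef_rot()).as_matrix()[:2,1]; a=yaw-(np.arctan2(y[1],y[0])+np.pi/2); return (a+np.pi/2)%np.pi-np.pi/2 if a<1 and a>-1 else a%np.pi
a0=ky(); print("knob now",a0,J.round(3),arm.read_joint_positions()[6])
for a in(.7,1.0,1.25,1.4,1.52):
    Q=J.copy(); Q[6]+=a-a0; arm.move_j(list(Q)); f=np.array(arm.read_ft_force())
    print(a,"read",round(ky(),3),"F",f.round(1),"Mz",arm.read_wrist_torque()[2].round(3),"pos",((pose()[0]-p)[:2]@u).round(4),arm.read_opening().__round__(3),arm.read_time())
E
```

```text
knob now 0.3216363031670908 [ 0.412  0.697 -0.12   1.897  0.15   0.549 -1.356] -1.3555846948576602
0.7 read -0.052 F [-4.7 -0.9  7.7] Mz -0.81 pos 0.0537 0.123 21.4167
1.0 read -0.332 F [-3.5  3.3  8.1] Mz -3.737 pos 0.0535 0.127 21.8083
1.25 read -0.561 F [-4.1  4.5 10.1] Mz -6.74 pos 0.0532 0.126 22.1583
1.4 read -0.697 F [-3.5  5.4 11.3] Mz -8.829 pos 0.0531 0.127 22.425
1.52 read -0.805 F [-3.9  6.7 11.9] Mz -10.625 pos 0.0529 0.13 22.675
```

The sign of joint 7 was wrong: it turned counterclockwise against the loose stop. Backing off at once and checking.

```bash
cat > kn.py <<'E'
from h import *
d=np.load("hold.npz"); yaw=float(d["yaw"]); u=np.array([np.cos(yaw),np.sin(yaw)])
k=np.load("k0.npz"); p,q0=k["p"],k["q"]
def ky():
    y=Ro.from_quat(arm.read_eef_rot()).as_matrix()[:2,1]; a=yaw-(np.arctan2(y[1],y[0])+np.pi/2); return (a+np.pi/2+.7)%np.pi-np.pi/2-.7
def rep(a):
    f=np.array(arm.read_ft_force()); kk=ky(); print(a,"read",round(kk,3),"F",f.round(1),"M",np.array(arm.read_wrist_torque()).round(2),"pos",((pose()[0]-p)[:2]@u).round(4),round(float(arm.read_opening()),3),arm.read_time())
E
python3 - <<'E'
from kn import *
Q=np.array(arm.read_joint_positions()); c=-1.356
for a in(-.5,-.2,0,.16,.32):
    J=Q.copy(); J[6]=c-(a-.3216); arm.move_j(list(J)); rep(a)
E
```

```text
-0.5 read -0.446 F [-1.1  2.4  4.8] M [ 0.49  0.29 -5.19] pos 0.0522 0.123 23.125
-0.2 read -0.172 F [-0.7 -1.4  0.6] M [-0.2   0.22 -2.01] pos 0.0526 0.123 23.5167
0 read 0.022 F [-0.4 -2.4 -1.8] M [-0.63  0.1  -0.01] pos 0.053 0.124 23.825
0.16 read 0.187 F [ 0.6 -4.  -4.1] M [-1.04 -0.12 -0.08] pos 0.0529 0.127 24.1
0.32 read 0.349 F [ 1.4 -5.2 -6.8] M [-1.34 -0.15 -0.07] pos 0.0528 0.125 24.375
```

The knob followed without slipping: the moment is zero at about 0, and the grip is still flush. Restoring the light push, then turning clockwise (joint 7 decreasing).

```bash
python3 - <<'E'
from kn import *
T=[*(p[:2]+u*.0555),p[2]]
go(T,q0,.03); rep("snug"); a0=ky()
J=np.array(arm.ik(T,list(q0))); print(J.round(3))
for a in(.5,.8,1.1,1.3,1.42,1.5):
    Q=J.copy(); Q[6]-=a-.3216; arm.move_j(list(Q)); rep(a)
    if abs(arm.read_wrist_torque()[2])>2: break
E
```

```text
snug read 0.313 F [-3.2 -4.3  0.4] M [-0.98  0.71  0.04] pos 0.0537 0.121 24.625
[ 0.405  0.697 -0.109  1.897  0.137  0.548 -1.343]
0.5 read 0.493 F [-3.8 -5.5 -0.3] M [-1.17  0.63 -0.03] pos 0.0535 0.125 24.9167
0.8 read 0.793 F [-3.3 -7.1  0.5] M [-1.41  0.81 -0.04] pos 0.053 0.124 25.3083
1.1 read -2.048 F [-3.7 -7.7  0.9] M [-1.58  0.91 -0.08] pos 0.0525 0.127 25.7
1.3 read -1.848 F [-5.  -7.2  1.4] M [-1.72  1.02 -0.05] pos 0.052 0.126 26.0083
1.42 read -1.728 F [-6.2 -7.8  2.3] M [-1.78  1.1  -0.05] pos 0.0518 0.125 26.2583
1.5 read -1.648 F [-5.3 -7.7  1.9] M [-1.77  1.21 -0.  ] pos 0.0516 0.123 26.5083
```

The angle now reads about 1.49. The TCP drift of about 2 mm fits the grip's offset along the bar. Releasing and checking.

```bash
python3 - <<'E'
from kn import *
O=d["O"]
arm.pause(.1); arm.move_gripper(.45); r,q=pose(); print(arm.read_ft_force())
go([r[0],r[1],.20],q,.2)
o=down(yaw-np.pi/2); v=O-u*.01
arm.movep([*v,.22],list(o)); arm.pause(.2)
P=pose(); im=snapshot("wrist"); cv2.imwrite("pics/w6.png",im); np.savez("w6",p=P[0],q=P[1]); print(P[0],arm.read_time())
C=cam("wrist",P); n=np.array([-u[1],u[0]])
m=red(im); m[:, :240]=0; m[:,400:]=0
k,kyw,kd=rect(C,m,.067); print("knob holder",(k-O)@u,(k-O)@n,"angle",(yaw-kyw)%np.pi,kd,"jaw",-.024-(k-O)@u)
cv2.imwrite("pics/w6c.png",cv2.resize(im[0:330,220:420],None,fx=1.8,fy=1.8,interpolation=cv2.INTER_CUBIC))
E
```

```text
[ 0.13078385  0.2923435  -0.35401675]
[ 0.52310428 -0.19380176  0.21973818] 28.8417
knob holder -0.025628370577910037 -0.016349935619790864 angle 3.1185133 (np.float32(0.7921772), np.float32(0.0)) jaw 0.0016283705779100363
```

View pics/w6c.png

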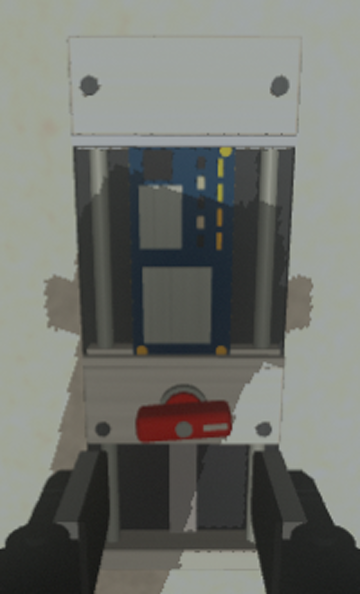

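The board sits in both grooves and the knob bar is nearly crosswise. The red mask missed the shaded knob, so I'm re-measuring the knob and jaw from this same picture.

```bash
python3 - <<'E'
from kn import *
O=d["O"]; n=np.array([-u[1],u[0]])
w=np.load("w6.npz"); C=cam("wrist",(w["p"],w["q"])); im=cv2.imread("pics/w6.png"); b,g,r=[im[...,i].astype(int) for i in range(3)]
m=(r>60)&(g<.55*r)&(b<.55*r); m[:, :260]=0; m[:,380:]=0; m[:200]=0; m[270:]=0
m=cv2.morphologyEx(m.astype(np.uint8),cv2.MORPH_OPEN,np.ones((13,13)))
k,kyw,kd=rect(C,m,.067); print("knob holder",(k-O)@u,(k-O)@n,"angle",(yaw-kyw)%np.pi,kd,"jaw",-.024-(k-O)@u)
G=cv2.cvtColor(im,cv2.COLOR_BGR2GRAY).astype(float)
for c0 in(282,366):
    col=G[:,c0-2:c0+3].mean(1); e=[]
    for r0,r1 in((62,90),(185,210)):
        gd=np.abs(np.diff(col[r0:r1])); i=[j for j in range(len(gd)) if gd[j]>.3*gd.max()]; e.append([r0+j+.5 for j in i]); 
    print(c0,e,[((toplane(C,[(c0,x)],.041)[0]-O)@u*1000).round(1) for s in e for x in s])
E
```

```text
knob holder -0.02457787163196849 0.006533954015179878 angle 1.5694709 (np.float32(23.695957), np.float32(18.954245)) jaw 0.0005778716319684886
282 [[75.5, 80.5, 82.5], [193.5, 194.5, 195.5, 196.5, 198.5, 202.5, 204.5]] [np.float64(84.9), np.float64(81.6), np.float64(80.2), np.float64(-2.3), np.float64(-3.1), np.float64(-3.9), np.float64(-4.8), np.float64(-6.4), np.float64(-9.7), np.float64(-11.4)]
366 [[73.5, 75.5, 80.5, 82.5, 83.5], [193.5, 194.5, 195.5, 196.5, 198.5, 199.5, 200.5, 201.5, 204.5, 205.5]] [np.float64(86.3), np.float64(85.0), np.float64(81.6), np.float64(80.3), np.float64(79.6), np.float64(-2.2), np.float64(-3.0), np.float64(-3.9), np.float64(-4.7), np.float64(-6.3), np.float64(-7.2), np.float64(-8.0), np.float64(-8.8), np.float64(-11.3), np.float64(-12.2)]
```

```bash
python3 - <<'E'
from kn import *
def holes(f,pts):
    w=np.load(f+".npz"); C=cam("wrist",(w["p"],w["q"])); g=cv2.cvtColor(cv2.imread(f"pics/{f}.png"),cv2.COLOR_BGR2GRAY)
    o=[]
    for x,y in pts:
        W=g[y-7:y+8,x-7:x+8].astype(float); m=np.clip(np.median(W)-25-W,0,None); yy,xx=np.mgrid[-7:8,-7:8]; o.append((x+(m*xx).sum()/m.sum(),y+(m*yy).sum()/m.sum()))
    H=toplane(C,o,.041); return (H[:2].mean(0)-H[2:].mean(0))@u
a=holes("w1",[(271,76),(356,76),(280,281),(351,281)]); b=holes("w6",[(270,47),(375,47),(277,238),(367,238)])
print("hole spacing",a,b,"jaw by lip0",float(d["jaw"]),"now",float(d["jaw"])-(a-b))
E
```

```text
hole spacing 0.20133108306332093 0.14368681235592978 jaw by lip0 0.0586315994302498 now 0.0009873287228586575
```

The hole-based figure looks unreliable because it mixes different view angles and a shaded hole. I'll retreat to the start pose and compare before and after with the fixed top camera.

```bash
python3 - <<'E'
from kn import *
r,q=pose(); go([r[0],r[1],.30],q,.2)
arm.move_j([1.284,.615,-.013,1.423,.008,1.103,-.04]); im=snapshot("top"); cv2.imwrite("pics/t3.png",im); print(arm.read_time())
O=d["O"]; n=np.array([-u[1],u[0]]); C=cam("top")
for f in("top0","t3"):
    I=cv2.imread(f"pics/{f}.png"); b,g,r=[I[...,i].astype(int) for i in range(3)]
    m=(r>90)&(g<.55*r)&(b<.55*r); m[:, :380]=0; m[:,460:]=0
    k,a,s=rect(C,m,.067); print(f,"knob x,y",(k-O)@u,(k-O)@n,"angle",(yaw-a)%np.pi,s)
def pk(f,g):
    x=cv2.imread(f"pics/{f}.png")[140:270,370:465]; return cv2.resize(x,None,fx=4,fy=4,interpolation=cv2.INTER_CUBIC)
cv2.imwrite("pics/t3c.png",np.hstack([pk("top0",0),pk("t3",0)]))
D=cv2.absdiff(cv2.imread("pics/top0.png"),im).max(2)>50; D[:,375:470]=0; print("changed px elsewhere",[(s[:5].tolist()) for s in cv2.connectedComponentsWithStats(D.astype(np.uint8))[2][1:] if s[4]>15])
E
```

```text
31.4667
top0 knob x,y -0.08231341673839995 -0.0011786973039147053 angle 0.37203658 (np.float32(38.36228), np.float32(10.62833))
t3 knob x,y -0.031203982413440134 -0.0015956279958018321 angle 1.5177244 (np.float32(38.072216), np.float32(14.25501))
changed px elsewhere [[231, 167, 32, 44, 796]]
```

View pics/t3c.png

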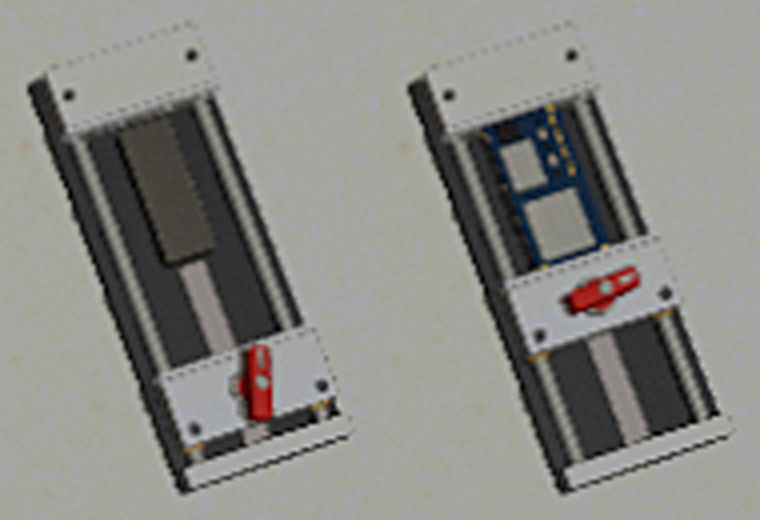

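From the fixed top camera the board is seated in both grooves, the jaw reads about 0.006 and the knob about 1.5. Nothing else on the bench changed except the board's old spot on the mat.

```bash
python3 -c "
from station import ticket
print(ticket.finish_job())"
```

```text
the job is handed in; nothing more can be done
None
```

The board is clamped cans up in both jaw grooves (jaw about 0.006), the knob is locked at about 1.5 rad, and the job was handed in at about 31 s with nothing else moved; on the first try I turned the knob the wrong way, up to about 10 N m against its loose stop, then backed off and tightened it.

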